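# Build a tube rest from press-together fixture blocks

## Task

Build the tube rest on the stud plate: first press the riser block (the one with two studs on top) down onto the plate's two studs until it sits fully home, then press the U-shaped saddle block onto the riser's studs until it too sits fully home with no gap. The studs grip, so the blocks have to be pushed down firmly; let go at the end, and leave the tube, spanner and pliers where they lie.

Things in the scene. Friction and masses are not known exactly. Their poses are not given: they have to be found in the camera images.
- stud_plate: dark steel plate fixed to the cart top, 150 (x) x 80 (y) x 12 mm, with two round upright steel studs on top at x = -30 and +30 mm: 22 mm in diameter, 16 mm tall, the top 6 mm tapering to 12 mm diameter; sprung lock balls stand 2.5 mm out of their +y and -y flanks, 6 mm above the foot. Four 4 mm screw heads at the corners. Origin: centre of the underside, z up. Place and yaw vary
- plate_top (a point): centre of the stud plate's upper face, between its studs (12 mm above the plate's origin, same axes): the underside centre of the fully home riser lies here. A block set loosely on the studs stops about 8 mm high, on the lock balls; getting past the balls takes a push of about 8 to 16 N, less from there on until it is home; friction then holds it
- riser: aluminium block 120 (x, length) x 46 (y) x 50 mm (z), 0.25 kg, standing on the cart; two studs on top like the plate's (66 mm tall in all). Its underside has two square pockets 24 mm wide and 20 mm deep, mouths chamfered 2 mm, at x = -30 and +30 mm. Dark round plugs on its long sides. Origin: centre of the underside, z up. Both ends alike, so it fits either way round
- riser_top (a point): centre of the riser's upper face, between its studs (50 mm above the riser's origin, same axes): the underside centre of the fully home saddle lies here. Pushing the saddle home takes as much as the riser
- saddle: aluminium U-shaped block 120 (x, length) x 46 (y) x 54 mm (z), 0.22 kg, standing on the cart: a 30 mm high body with a 36 mm long, 24 mm high cheek at each end and a 48 mm wide open channel between them; no studs on top. The same two pockets in its underside as the riser. Origin: centre of the underside, z up. Both ends alike, so it fits either way round
- square_tube: bystander: dark square steel tube offcut 40 x 110 x 40 mm lying at the back left; origin at the centre of its underside
- spanner: bystander: combination spanner 51 x 208 x 8 mm lying at the back right; origin at the centre of its underside
- pliers_right: bystander: yellow-handled pliers 62 x 177 x 19 mm lying at the right edge, along world x; origin at the centre of their underside

How it is judged:
By the outcome, as a careful person would: the job done as asked, in the order asked, and still so for the second after the job is handed in, with the robot touching nothing.
It also fails if it takes over 64 s, if anything falls off the work surface, if the arm or the gripper's body presses on something with over 40 N, if the wrist force passes 120 N, or if a joint passes its speed limit or range.

## Robot

A 6-joint arm with a two-finger parallel gripper is mounted at the origin on a cart in front of the work surface, level with it; the furniture and walls round the work are solid. World frame = base frame: x ahead of the robot, y to its left, z up, the work surface at z = 0. Lengths are in mm, angles in degrees, forces in N, time in s.
With the tool pointing down it reaches from about 350 to 850 mm from the base axis. Payload 8.1 kg.
Tool frame: the origin (TCP) lies midway between the tips of the shut fingers; the grasp point (between the pads) lies hold_point_z behind it (hold_point_z is the distance from the TCP to the grasp point, in mm); z points along the fingers, x is the direction in which the jaws open and shut, and the axes are right-handed (so a half turn about z gives the same grasp; the last joint's range is limited). The gripper opens to 85 mm and grips with 20 to 120 N. Pads are 22 mm wide; open, the fingers measure 114 mm over their backs; the gripper's body (76 mm by 85 mm) begins 54 mm behind the grasp point. The pads swing forward as they close: fully open they stand 13 mm farther back than shut.
Start: joints at [68.732, 7.471, 85.268, -0, 87.261, -4.893], TCP at [169.133, 575.673, 231.292] pointing down, gripper open.
Joint ranges: [-169.43, 169.43], [-51.17, 129.36], [1.28, 143.12], [-76.62, 256.62], [0, 156.53], [-152.29, 152.29]. Speed limits (degrees/s): [136.94, 136.94, 159.86, 180, 180, 180].

## Interface

Orientations are given as [roll, pitch, yaw] about the fixed x, y, z axes, in that order (R = Rz(yaw) Ry(pitch) Rx(roll)).
In Python, from bench import * gives the robot as it stands.
- The arm moves only by the shell command python3 -m pendant 'ROWS' [OPENING] [FORCE]. ROWS is JSON, a list that holds one entry, the list of rows, each a list of 4 numbers: the shift along the tool's x, y, z normalised to -1 to 1, where 1 is 0.02 m, then the turn about the tool's z normalised to -1 to 1, where 1 is 0.08 rad. A call has exactly 10 rows; each row shifts and turns the pose as measured when the row begins, along the tool's axes as they then stand; what a row does not reach is not made up. A row lasts 1/12 s, in which the tool goes at most 41.7 mm and 7.16 degrees, less where a joint would pass 70% of its speed; a pose out of reach is approached as far as the arm can. A call with a number of a shift or a turn outside -1 to 1 is refused whole. A call with a gripper value outside its range is refused whole. OPENING is the gripper's target within -1 to 1 (fully open at 1, half-way at 0, shut at -1), set as the call begins (- or left out, the last holds). The fingers move at their own pace and stop on an object; FORCE is the grip in N (left out, the last holds). Time passes only in rows, so rows that do not move let the fingers close, or fill a call up. It gives the time, the measured TCP pose, the force and the opening at its end, in the units of the state.
- sense(): the state, without advancing time (a new reading comes with each control period).
- snapshot(name): name is "scene" or "top" or "wrist"; returns the picture (384x512x3 uint8, red, green, blue); there is no depth.
- calibration(name): a dict with "mtx" (3x3 intrinsics, pixels), "world_to_cam" (4x4, takes a point from world to camera coordinates); the wrist camera has in their place "hand_eye" (4x4, takes a point from camera to tool coordinates, whose origin is the TCP and whose axes are the tool frame's). Camera axes: x right, y down, z forward; pixel columns grow to the right and rows downward; lengths in mm; the calibration is good to about 2 mm. A picture is of the moment at which its call begins: read the wrist's pose just before it. calibration takes no time and is no camera call.
- hand_in(): hands the job in, once; it reports no verdict.
The state is a dict: "time": time; "joint_pos": joint angles; "qd": joint speeds; "joint_efforts": joint torques, N m; "tool_pos": TCP position; "tcp_rot": TCP orientation; "ft_force": force on the tool from outside, world axes, zero at the start; "wrist_torque": the same for the moment, N m; "finger_gap": finger opening in mm.
Only numpy, scipy, OpenCV 4.12 (cv2) and the standard library are available. Lean on these libraries where they do the work, as an engineer would, in place of code of your own. Each camera call takes 0.05 s, during which the arm holds its last target.

## Working session

There is one attempt and no reset: what is moved stays moved. The work goes in short steps, Python scripts to look and compute and a shell command to move; the robot and the scene stay as the last step left them, time stands still between calls to the robot, and variables do not carry over. Pictures are saved under pics/ and viewed, and the job is handed in when it is done.

```bash
mkdir -p pics; ls
python3 - <<'E'
from bench import *
import cv2
s=sense(); print(s)
for n in ["scene","top","wrist"]:
    im=snapshot(n); cv2.imwrite(f"pics/{n}0.png",im[:,:,::-1]); print(n,calibration(n))
print(sense()["time"])
E
```

```text
pics
{'time': 0.0, 'joint_pos': array([ 6.87310454e+01,  7.51610852e+00,  8.53300403e+01, -1.60405603e-03,
        8.72611265e+01, -4.89199660e+00]), 'qd': array([ 0.0052227 , -0.05363155,  0.06510512, -0.06834157,  0.01671956,
       -0.0324848 ]), 'joint_efforts': array([ 1.97143869e-03, -5.69393027e+01, -5.00563002e+01,  1.06788079e-04,
        1.45804236e-02,  2.41421492e-05]), 'tool_pos': array([168.94918293, 575.14432231, 230.22670664]), 'tcp_rot': array([-1.79992448e+02,  1.07021252e-01,  7.36231272e+01]), 'ft_force': array([ 0.1253248 ,  0.63108844, -0.08741041]), 'wrist_torque': array([-0.01981012, -0.00264126, -0.02255676]), 'finger_gap': 85.27927574275176}
scene {'mtx': array([[428.24156969,   0.        , 255.76177196],
       [  0.        , 428.24156969, 194.9727208 ],
       [  0.        ,   0.        ,   1.        ]]), 'world_to_cam': array([[ 7.91508798e-01, -6.11138159e-01, -4.89630374e-03,
        -4.82208847e+02],
       [-4.65255105e-01, -5.97336339e-01, -6.53243435e-01,
         3.00191110e+02],
       [ 3.96297250e-01,  5.19325956e-01, -7.57132115e-01,
         1
[... 455 characters left out ...]

       [ 1.03609357e-01, -1.87780760e-02, -9.94440790e-01,
         1.11604918e+03],
       [ 0.00000000e+00,  0.00000000e+00,  0.00000000e+00,
         1.00000000e+00]])}
wrist {'mtx': array([[305.576721  ,   0.        , 254.36360238],
       [  0.        , 305.576721  , 190.03261958],
       [  0.        ,   0.        ,   1.        ]]), 'hand_eye': array([[ 9.99999508e-01, -4.21151848e-05,  9.91512155e-04,
         7.22777468e-01],
       [-2.81579541e-04,  9.45998181e-01,  3.24171810e-01,
        -8.35467037e+01],
       [-9.51621251e-04, -3.24171930e-01,  9.45997703e-01,
        -1.43268326e+02],
       [ 0.00000000e+00,  0.00000000e+00,  0.00000000e+00,
         1.00000000e+00]])}
0.15
```

View pics/scene0.png

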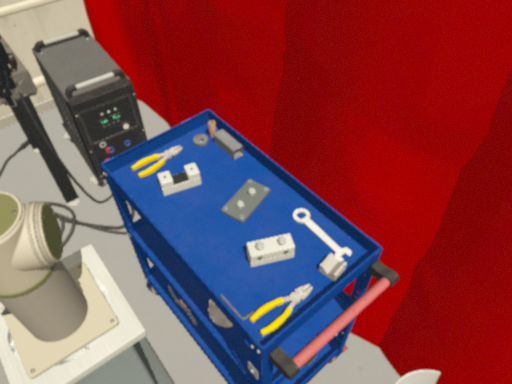

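View pics/top0.png

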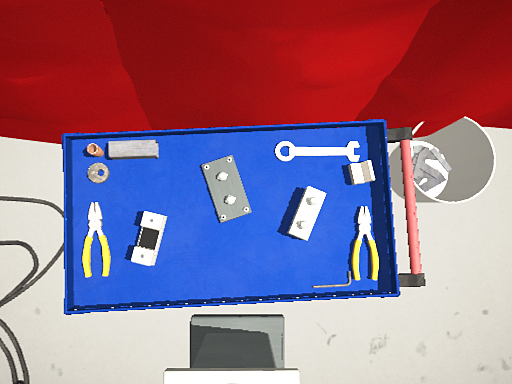

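View pics/wrist0.png

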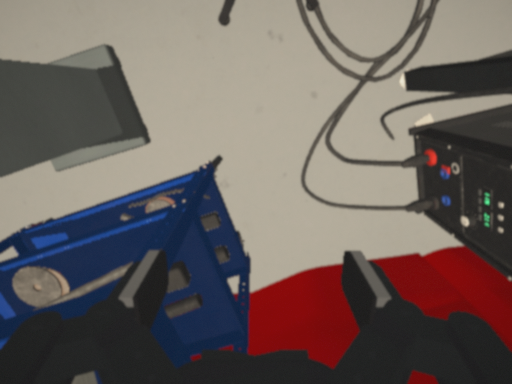

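```bash
cat > h.py <<'E'
from bench import *
import numpy as np, cv2
from scipy.spatial.transform import Rotation as Ro
def cam(name,s=None):
    c=calibration(name)
    if name=="wrist":
        s=s or sense(); T=np.eye(4); T[:3,:3]=Ro.from_euler('xyz',s["tcp_rot"],degrees=True).as_matrix(); T[:3,3]=s["tool_pos"]
        M=T@c["hand_eye"]
    else: M=np.linalg.inv(c["world_to_cam"])
    return c["mtx"],M
def ray(K,M,uv,z):
    d=np.c_[np.atleast_2d(uv).astype(float),np.ones(len(np.atleast_2d(uv)))]@np.linalg.inv(K).T@M[:3,:3].T
    o=M[:3,3]; t=(z-o[2])/d[:,2]
    return o+d*t[:,None]
def proj(K,M,P):
    P=np.atleast_2d(P); C=(P-M[:3,3])@M[:3,:3]; q=C@K.T; return q[:,:2]/q[:,2:]
def blobs(mask,amin):
    cs,_=cv2.findContours(mask.astype(np.uint8),cv2.RETR_EXTERNAL,cv2.CHAIN_APPROX_NONE)
    return sorted([c for c in cs if cv2.contourArea(c)>amin],key=cv2.contourArea)[::-1]
E
python3 - <<'E'
from h import *
im=cv2.imread("pics/top0.png"); hsv=cv2.cvtColor(im,cv2.COLOR_BGR2HSV)
K,M=cam("top")
reg=np.zeros(im.shape[:2],bool); reg[142:290,75:380]=1
m=(hsv[...,1]<90)&reg
for c in blobs(m,150):
    r=cv2.minAreaRect(c); b=cv2.boxPoints(r)
    for z in (0,12,50,54):
        P=ray(K,M,b,z); ce=P.mean(0); e=[P[1]-P[0],P[2]-P[1]]; e.sort(key=lambda v:-np.linalg.norm(v))
        print(np.round(r[0]),z,ce[:2].round(),[round(float(np.linalg.norm(v))) for v in e],"yaw",round(float(np.degrees(np.arctan2(e[0][1],e[0][0])))%180,1))
E
python3 - <<'E'
import cv2
im=cv2.imread("pics/top0.png")
cv2.imwrite("pics/top0z.png",cv2.resize(im[140:290,110:335],None,fx=3.5,fy=3.5,interpolation=cv2.INTER_CUBIC))
E
```

```text
[226. 188.] 0 [584.  13.] [151, 82] yaw 18.4
[226. 188.] 12 [583.  13.] [149, 81] yaw 18.4
[226. 188.] 50 [579.  11.] [144, 78] yaw 18.4
[226. 188.] 54 [579.  11.] [144, 78] yaw 18.4
[148. 238.] 0 [462. 199.] [127, 60] yaw 166.2
[148. 238.] 12 [462. 197.] [126, 59] yaw 166.2
[148. 238.] 50 [462. 189.] [122, 57] yaw 166.2
[148. 238.] 54 [462. 189.] [121, 57] yaw 166.2
[306. 213.] 0 [ 524. -184.] [128, 53] yaw 157.3
[306. 213.] 12 [ 524. -183.] [127, 53] yaw 157.3
[306. 213.] 50 [ 521. -178.] [123, 51] yaw 157.3
[306. 213.] 54 [ 521. -177.] [122, 51] yaw 157.3
[317. 152.] 0 [ 676. -212.] [209, 48] yaw 90.2
[317. 152.] 12 [ 674. -210.] [207, 47] yaw 90.2
[317. 152.] 50 [ 666. -205.] [200, 46] yaw 90.2
[317. 152.] 54 [ 666. -204.] [200, 46] yaw 90.2
[133. 150.] 0 [678. 242.] [123, 40] yaw 90.2
[133. 150.] 12 [676. 239.] [122, 40] yaw 90.2
[133. 150.] 50 [669. 230.] [118, 38] yaw 90.2
[133. 150.] 54 [668. 229.] [117, 38] yaw 90.2
[361. 172.] 0 [ 625. -321.] [61, 53] yaw 101.5
[361. 172.] 12 [ 623. -318.] [61, 53] yaw 101.5
[361. 172.] 50 [ 617. -309.] [59, 51] yaw 101.5
[361. 172.] 54 [ 617. -308.] [59, 51] yaw 101.5
[ 95. 220.] 0 [508. 330.] [85, 39] yaw 1.8
[ 95. 220.] 12 [507. 326.] [84, 38] yaw 1.8
[ 95. 220.] 50 [505. 314.] [81, 37] yaw 1.8
[ 95. 220.] 54 [505. 313.] [81, 37] yaw 1.8
[363. 225.] 0 [ 493. -322.] [94, 41] yaw 8.5
[363. 225.] 12 [ 493. -319.] [93, 41] yaw 8.5
[363. 225.] 50 [ 492. -310.] [90, 39] yaw 8.5
[363. 225.] 54 [ 492. -309.] [90, 39] yaw 8.5
[ 98. 172.] 0 [622. 327.] [51, 47] yaw 90.1
[ 98. 172.] 12 [621. 324.] [51, 46] yaw 90.1
[ 98. 172.] 50 [615. 312.] [49, 45] yaw 90.1
[ 98. 172.] 54 [615. 311.] [49, 45] yaw 90.1
```

View pics/top0z.png

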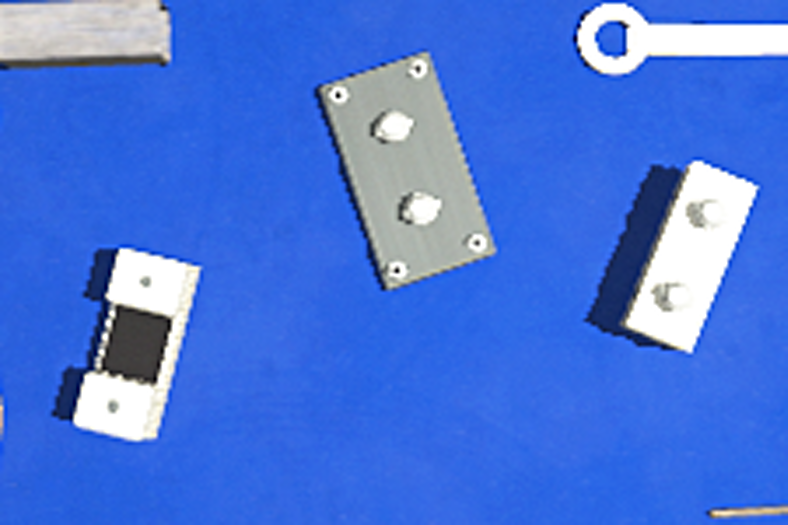

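```bash
python3 -c "
import bench;print([n for n in dir(bench) if n[0]!='_']);print(getattr(bench,'hold_point_z',None))"
python3 -m pendant '[[[-0.73,1,0,0],[-0.73,1,0,0],[-0.73,1,0,0],[-0.73,1,0,0],[-0.73,1,0,0],[-0.73,1,0,0],[-0.73,1,0,0],[-0.73,1,0,0],[-0.73,1,0,0],[-0.73,1,0,0]]]' 1
```

```text
['PlanningError', 'calibration', 'hand_in', 'hold_point_z', 'sense', 'snapshot']
18.700000000000003
time: 0.98
tool_pos: [320.8, 372.1, 226.0]
tcp_rot: [-179.8, 0.4, 74.1]
ft_force: [0.2, 0.3, 0.6]
finger_gap: 85.7
```

```bash
python3 -m pendant '[[[-0.76,1,0,-0.1],[-0.76,1,0,-0.1],[-0.76,1,0,-0.1],[-0.76,1,0,-0.1],[-0.76,1,0,0],[-0.76,1,0,0],[-0.76,1,0,0],[-0.76,1,0,0],[-0.76,1,0,0],[0,0.3,0,0]]]' 1
cat > look.py <<'E'
from h import *
import sys
n=sys.argv[1]; s=sense(); im=snapshot("wrist"); cv2.imwrite(f"pics/{n}.png",im[:,:,::-1])
import pickle; pickle.dump(s,open(f"pics/{n}.pkl","wb"))
print(s["tool_pos"].round(1),s["tcp_rot"].round(2),s["qd"].round(1),s["joint_pos"].round(0))
E
python3 look.py w1
```

```text
time: 1.82
tool_pos: [471.9, 179.3, 223.9]
tcp_rot: [-179.7, 0.6, 75.9]
ft_force: [0.0, -0.1, 0.1]
finger_gap: 85.4
[471.9 179.3 223.9] [-179.68    0.59   75.91] [-3.1  9.6 -8.4  1.6 -0.5 -1.9] [ 15.  -7. 100.  -0.  87. -61.]
```

View pics/w1.png

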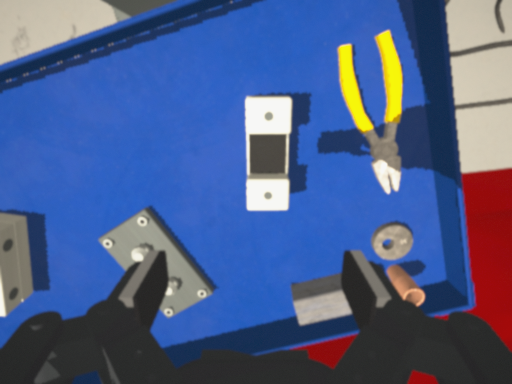

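Run:
```python
from h import *; import pickle
im=cv2.imread("pics/w1.png"); s=pickle.load(open("pics/w1.pkl","rb")); K,M=cam("wrist",s)
hsv=cv2.cvtColor(im,cv2.COLOR_BGR2HSV)
reg=np.zeros(im.shape[:2],bool); reg[85:225,230:310]=1
m=(hsv[...,2]>235)&(hsv[...,1]<40)&reg
for c in blobs(m,100):
    r=cv2.minAreaRect(c); P=ray(K,M,cv2.boxPoints(r)+0.0,54)
    print(r,P.mean(0).round(1),np.linalg.norm(P[1]-P[0]).round(1),np.linalg.norm(P[2]-P[1]).round(1))
g=im[...,1].astype(float)
pts=[]
for (u,v) in [(268,116),(268,196)]:
    w=g[v-8:v+9,u-8:u+9]; d=np.clip(225-w,0,None); yy,xx=np.mgrid[v-8:v+9,u-8:u+9]
    pts.append([(xx*d).sum()/d.sum(),(yy*d).sum()/d.sum()]); print(pts[-1],d.max())
P=ray(K,M,pts,54); v=P[1]-P[0]; print(P.round(1),P.mean(0).round(1),np.linalg.norm(v),np.degrees(np.arctan2(v[1],v[0]))%180)
cv2.imwrite("pics/w1z.png",cv2.resize(im[85:225,225:310],None,fx=4,fy=4,interpolation=cv2.INTER_NEAREST))
```

```text
((268.0, 135.5), (75.0, 44.0), 90.0) [441.7 200.5  54. ] 43.2 76.3
((267.0, 194.5), (29.0, 40.0), 90.0) [502.4 185.1  54. ] 42.8 33.5
[np.float64(268.3738800827016), np.float64(115.81082012405238)] 67.0
[np.float64(267.5878467635403), np.float64(195.15279612505503)] 71.0
[[421.2 205.7  54. ]
 [503.  185.6  54. ]] [462.1 195.6  54. ] 84.2377198176159 166.17965799822875
```

View pics/w1z.png

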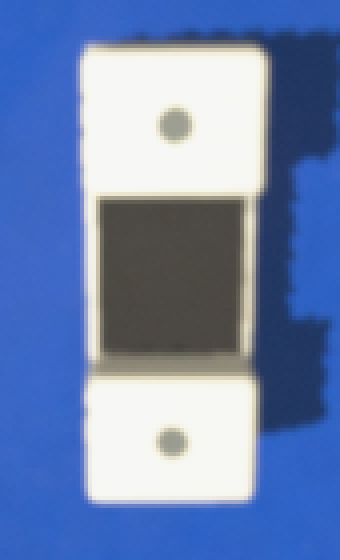

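```bash
python3 -m pendant '[[[-0.9,0.55,0,-0.79],[-0.9,0.55,0,-0.79],[-0.9,0.55,0,-0.79],[-0.9,0.55,0,-0.79],[-0.9,0.55,0,-0.79],[-0.9,0.55,0,-0.79],[-0.9,0.55,0,-0.79],[-0.9,0.55,0,-0.79],[-0.9,0.55,0,-0.79],[0,0,0,0]]]' 1
python3 look.py w2
```

```text
time: 2.7
tool_pos: [571.7, 24.3, 220.9]
tcp_rot: [-179.2, -0.1, 110.4]
ft_force: [-0.4, 0.7, -0.3]
finger_gap: 85.5
[571.7  24.3 220.9] [-1.7917e+02 -8.0000e-02  1.1043e+02] [ 2.1 -1.3  2.1  1.5  1.4  5.9] [  -3.    4.   90.   -0.   87. -113.]
```

View pics/w2.png

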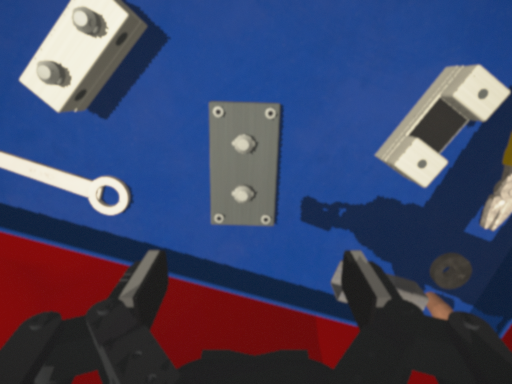

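Run:
```python
from h import *; import pickle
im=cv2.imread("pics/w2.png"); s=pickle.load(open("pics/w2.pkl","rb")); K,M=cam("wrist",s)
hsv=cv2.cvtColor(im,cv2.COLOR_BGR2HSV)
reg=np.zeros(im.shape[:2],bool); reg[90:240,195:295]=1
m=(hsv[...,1]<80)&reg
c=blobs(m,1000)[0]; h=cv2.convexHull(c); r=cv2.minAreaRect(c)
q=cv2.approxPolyDP(h,6,True)[:,0]; print(q.tolist(),r)
for z in (12,):
  P=ray(K,M,cv2.boxPoints(r),z); print(P.mean(0).round(1),[np.linalg.norm(P[i]-P[i-1]).round(1) for i in range(4)])
  P=ray(K,M,q,z); print(P.mean(0).round(1),[(np.linalg.norm(P[i]-P[i-1]).round(1),(np.degrees(np.arctan2(*(P[i]-P[i-1])[1::-1]))%180).round(1)) for i in range(len(P))])
b=(hsv[...,2]>185)&(hsv[...,1]<60)&reg
L=[]
for c in blobs(b,8):
  (u,v),rad=cv2.minEnclosingCircle(c); L.append((u,v)); print((round(u,1),round(v,1)),round(rad,1),ray(K,M,(u,v),16)[0].round(1),ray(K,M,(u,v),28)[0].round(1))
cv2.imwrite("pics/w2z.png",cv2.resize(im[90:240,195:295],None,fx=4,fy=4,interpolation=cv2.INTER_NEAREST))
```

```text
[[209, 102], [280, 105], [272, 225], [211, 223]] ((243.1215057373047, 163.1405487060547), (71.27772521972656, 123.08653259277344), 1.4320961236953735)
[581.5  14.9  12. ] [np.float64(90.0), np.float64(149.5), np.float64(79.2), np.float64(149.8)]
[582.1  14.9  12. ] [(np.float64(146.8), np.float64(18.8)), (np.float64(79.1), np.float64(108.1)), (np.float64(146.4), np.float64(18.0)), (np.float64(77.0), np.float64(108.3))]
(239.9, 143.6) 7.9 [555.9   1.9  16. ] [553.8   1.7  28. ]
(239.3, 194.3) 7.4 [614.   21.8  16. ] [610.   20.9  28. ]
(217.1, 110.8) 4.3 [530.3 -34.   16. ] [529.1 -33.   28. ]
```

View pics/w2z.png

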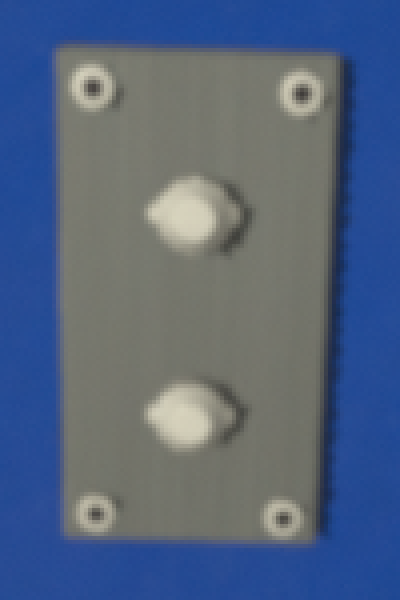

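Run:
```python
from h import *; import pickle
s=pickle.load(open("pics/w2.pkl","rb")); K,M=cam("wrist",s)
P=ray(K,M,[(217.6,111.6),(269.9,113.1),(218.4,217.9),(265.4,219.4)],15.5); print(P.round(1),P.mean(0))
v=P[2]-P[0]+P[3]-P[1];print(np.degrees(np.arctan2(v[1],v[0])),np.linalg.norm(v)/2)
Q=ray(K,M,[(243.6,144.6),(241.4,195.1)],28);v=Q[1]-Q[0];print(Q.round(1),Q.mean(0),np.degrees(np.arctan2(v[1],v[0])),np.linalg.norm(v))
```

```text
[[531.  -33.3  15.5]
 [512.2  21.8  15.5]
 [652.3   7.9  15.5]
 [633.9  63.3  15.5]] [582.36238605  14.9479192   15.5       ]
18.803182974898817 128.36937145100566
[[553.4   5.9  28. ]
 [610.   23.6  28. ]] [581.6751766   14.76040776  28.        ] 17.33471318736144 59.264237806512696
```

```bash
python3 -m pendant '[[[-1,-0.25,0,1],[-1,-0.25,0,1],[-1,-0.25,0,1],[-1,-0.25,0,1],[-1,-0.25,0,1],[-1,-0.25,0,1],[-1,-0.25,0,1],[-1,-0.25,0,1],[-1,-0.25,0,1],[0,0,0,0.2]]]' 1
python3 look.py w3
```

```text
time: 3.58
tool_pos: [523.8, -140.2, 219.2]
tcp_rot: [-178.7, 0.3, 65.9]
ft_force: [-0.7, 0.0, -0.6]
finger_gap: 85.5
[ 523.8 -140.2  219.2] [-178.72    0.27   65.92] [ 3.  -0.4  0.5  2.  -0.1 11.7] [-20.   0.  94.  -0.  87. -86.]
```

View pics/w3.png

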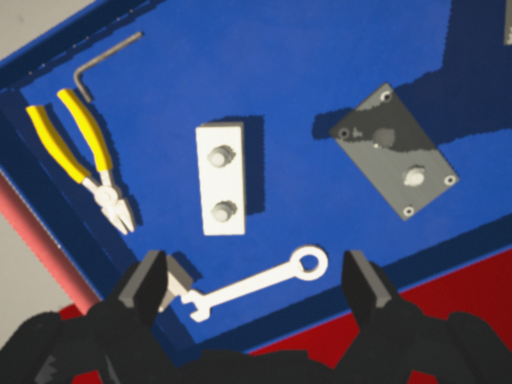

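Run:
```python
from h import *; import pickle
for n in ("w1","w2","w3"):
    s=pickle.load(open(f"pics/{n}.pkl","rb")); print(n,(Ro.from_euler('xyz',s["tcp_rot"],degrees=True).as_matrix()[:,2]*57.3).round(2), s["joint_pos"].round(2))
im=cv2.imread("pics/w3.png"); K,M=cam("wrist",s)
hsv=cv2.cvtColor(im,cv2.COLOR_BGR2HSV)
reg=np.zeros(im.shape[:2],bool); reg[110:245,185:260]=1
m=(hsv[...,1]<80)&reg
c=blobs(m,1000)[0]; h=cv2.convexHull(c); r=cv2.minAreaRect(c); print(r)
q=cv2.approxPolyDP(h,5,True)[:,0]; print(q.tolist()); P=ray(K,M,q,50);print(P.round(1).tolist())
cv2.imwrite("pics/w3z.png",cv2.resize(im[110:245,185:260],None,fx=4,fy=4,interpolation=cv2.INTER_NEAREST))
```

```text
w1 [ -0.45  -0.49 -57.3 ] [ 15.24  -6.6  100.19  -0.36  86.97 -60.65]
w2 [ -0.81  -0.21 -57.29] [  -2.54    4.27   89.77   -0.25   86.75 -112.95]
w3 [ -1.28   0.27 -57.29] [-20.28   0.16  94.18  -0.19  86.96 -86.18]
((221.10397338867188, 177.99566650390625), (113.7346420288086, 48.33306121826172), 87.61405944824219)
[[241, 121], [244, 233], [205, 235], [195, 129]]
[[469.6, -130.5, 50.0], [583.4, -179.4, 50.0], [567.7, -220.8, 50.0], [457.7, -176.5, 50.0]]
```

View pics/w3z.png

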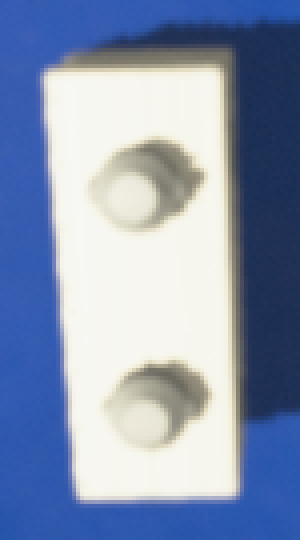

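Run:
```python
from h import *; import pickle
s=pickle.load(open("pics/w3.pkl","rb")); K,M=cam("wrist",s)
f=lambda L:[(185+u/4-.4,110+v/4-.4) for u,v in L]
P=ray(K,M,f([(43,70),(222,70),(240,495),(77,498)]),50); print(P.round(1).tolist(),P.mean(0))
print([np.linalg.norm(P[i]-P[i-1]).round(1) for i in range(4)])
v=P[2]-P[1]+P[3]-P[0];print(np.degrees(np.arctan2(v[1],v[0]))%180)
Q=ray(K,M,f([(130,199),(140,424)]),66);v=Q[1]-Q[0];print(Q.round(1),Q.mean(0),np.degrees(np.arctan2(v[1],v[0]))%180,np.linalg.norm(v))
st=sense();print(st["tool_pos"],st["tcp_rot"])
```

```text
[[456.2, -175.3, 50.0], [474.7, -133.8, 50.0], [584.0, -178.9, 50.0], [566.2, -221.5, 50.0]] [ 520.26924908 -177.37395718   50.        ]
[np.float64(119.3), np.float64(45.4), np.float64(118.3), np.float64(46.1)]
157.39772890549938
[[ 492.8 -166.5   66. ]
 [ 547.9 -190.7   66. ]] [ 520.34521548 -178.63681553   66.        ] 156.32440238405752 60.209819199561906
[ 524.52015305 -138.76829344  219.22797782] [-178.72712665    0.19542649   66.04921103]
```

```bash
python3 -m pendant '[[[-0.25,0.11,0.5,-0.1],[-0.25,0.11,0.6,-0.1],[-0.25,0.11,0.7,-0.05],[-0.25,0.11,0.7,0],[-0.25,0.11,0.7,0],[-0.25,0.11,0.7,0],[-0.2,0.1,0.7,0],[-0.1,0.05,0.7,0],[0,0,0.5,0],[0,0,0,0]]]' 1
cat > d.py <<'E'
from h import *
import sys
x,y,z,yaw=map(float,sys.argv[1:5])
s=sense(); R=Ro.from_euler('xyz',s["tcp_rot"],degrees=True).as_matrix()
d=R.T@(np.array([x,y,z])-s["tool_pos"]); dy=(s["tcp_rot"][2]-yaw+180)%360-180
print("t",s["time"],s["tool_pos"].round(1),s["tcp_rot"].round(2),"tilt",(R[:2,2]*57.3).round(2),"F",s["ft_force"].round(1),"gap",round(s["finger_gap"],1))
print("units total",(d/20).round(2),"turn",round(np.radians(dy)/.08,2))
E
python3 d.py 520.3 -177.8 12 67.2
```

```text
time: 4.47
tool_pos: [523.1, -168.0, 87.4]
tcp_rot: [-178.4, -0.1, 68.7]
ft_force: [-1.4, -0.3, -0.9]
finger_gap: 85.4
t 4.4667 [ 523.1 -168.    87.4] [-1.7838e+02 -9.0000e-02  6.8730e+01] tilt [-1.48  0.67] F [-1.4 -0.3 -0.9] gap 85.4
units total [-0.52  0.15  3.77] turn 0.33
```

```bash
python3 -m pendant '[[[-0.15,0.03,0.4,0.1],[-0.15,0.03,0.4,0.1],[-0.15,0.03,0.5,0.1],[-0.1,0.03,0.5,0],[0,0.03,0.5,0],[0,0,0.5,0],[0,0,0.5,0],[0,0,0.3,0],[0,0,0.15,0],[0,0,0,0]]]' 1
python3 d.py 520.3 -177.8 12 67.2
```

```text
time: 5.3
tool_pos: [520.1, -178.1, 4.3]
tcp_rot: [-178.4, -0.1, 67.4]
ft_force: [-0.8, -0.3, -1.0]
finger_gap: 85.6
t 5.3 [ 520.1 -178.1    4.3] [-1.7839e+02 -7.0000e-02  6.7410e+01] tilt [-1.46  0.68] F [-0.8 -0.3 -1. ] gap 85.6
units total [ 0.02 -0.01 -0.38] turn 0.04
```

```bash
python3 -m pendant '[[[0,0,-0.25,0],[0,0,-0.25,0],[0,0,0,0],[0,0,0,0],[0,0,0,0],[0,0,0,0],[0,0,0,0],[0,0,0,0],[0,0,0,0],[0,0,0,0]]]' -1 100
python3 d.py 520.3 -177.8 12 67.2
```

```text
time: 6.13
tool_pos: [521.6, -178.4, 17.4]
tcp_rot: [-178.5, -0.1, 67.4]
ft_force: [-0.3, -0.1, -2.3]
finger_gap: 44.7
t 6.1333 [ 521.6 -178.4   17.4] [-1.7854e+02 -7.0000e-02  6.7430e+01] tilt [-1.32  0.62] F [-0.3 -0.1 -2.3] gap 44.7
units total [ 0.   -0.06  0.27] turn 0.05
```

```bash
python3 -m pendant '[[[0,0,-0.3,0],[0,0,-0.5,0],[0,0,-0.7,0],[0,0,-0.7,0],[0,0,-0.6,0],[0.3,0.1,-0.3,-0.3],[0.6,0.15,-0.1,-0.5],[0.8,0.22,0,-0.8],[0.9,0.25,0,-0.8],[0.9,0.25,0,-0.8]]]'
python3 d.py 583.3 15.3 80 108.5
```

```text
time: 6.97
tool_pos: [563.4, -116.3, 88.3]
tcp_rot: [-178.7, -0.4, 82.8]
ft_force: [0.2, -0.6, -4.0]
finger_gap: 44.6
t 6.9667 [ 563.4 -116.3   88.3] [-178.68   -0.44   82.81] tilt [-1.25  0.6 ] F [ 0.2 -0.6 -4. ] gap 44.6
units total [6.65 0.17 0.46] turn -5.6
```

```bash
python3 -m pendant '[[[0.9,0.15,0,-0.8],[0.9,0.2,0,-0.8],[0.9,0.2,0,-0.8],[0.9,0.2,0,-0.7],[0.8,0.2,0,-0.7],[0.6,0.2,0,-0.6],[0.4,0.2,0,-0.3],[0.2,0.1,0,-0.1],[0,0,0,0],[0,0,0,0]]]'
python3 look.py w4; python3 d.py 583.3 15.3 80 108.5
```

```text
time: 7.8
tool_pos: [589.6, 16.5, 87.1]
tcp_rot: [-179.0, -1.2, 107.7]
ft_force: [0.0, -0.6, -2.7]
finger_gap: 44.8
[589.6  16.5  87.1] [-178.99   -1.16  107.69] [ 0.6  0.3 -0.2  0.   0.1  0.2] [  -4.   14.   94.    1.   74. -112.]
t 7.85 [589.6  16.3  87.1] [-178.99   -1.16  107.66] tilt [-1.31  0.8 ] F [-0.1  0.6 -3.2] gap 44.8
units total [ 0.04 -0.31  0.36] turn -0.18
```

View pics/w4.png

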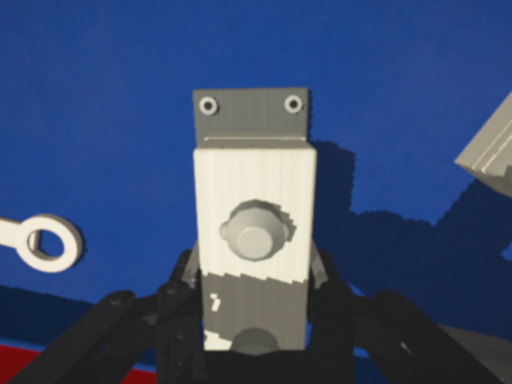

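Run:
```python
import cv2
im=cv2.imread("pics/w4.png")
cv2.imwrite("pics/w4z.png",cv2.resize(im[80:280,185:325],None,fx=3,fy=3,interpolation=cv2.INTER_CUBIC))
```

```text
(no output)
```

View pics/w4z.png

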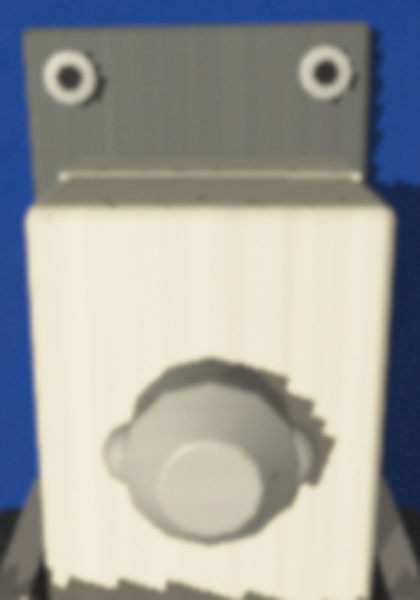

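Run:
```python
from h import *; import pickle
s=pickle.load(open("pics/w4.pkl","rb")); K,M=cam("wrist",s)
f=lambda L:[(185+u/3-.33,80+v/3-.33) for u,v in L]
zb=s["tool_pos"][2]-17.4
def show(n,L,z):
    P=ray(K,M,f(L),z); v=P[1]-P[0]; print(n,P.round(1).tolist(),P.mean(0).round(1),"len",np.linalg.norm(v).round(1),"perp",(np.degrees(np.arctan2(v[1],v[0]))-90).round(2)); return P.mean(0)
a=np.radians(18.5);L=np.array([np.cos(a),np.sin(a),0])
t=show("top edge",[(27,210),(394,210)],zb+50); print(t+60*L)
b=show("bot edge",[(60,175),(362,173)],zb); print(b+60*L)
c=show("screws",[(70,77),(326,72)],15.5); print(c+64*L)
e=show("plate edge",[(23,30),(368,25)],12); print(e+75*L)
st=ray(K,M,f([(210,486)]),zb+66)[0]; print("stud",st+30*L)
print(s["tool_pos"])
```

```text
top edge [[539.2, -23.0, 119.7], [525.6, 20.2, 119.7]] [532.4  -1.4 119.7] len 45.3 perp 17.49
[589.25993453  17.66533801 119.71445136]
bot edge [[542.8, -24.7, 69.7], [526.5, 25.9, 69.7]] [534.7   0.6  69.7] len 53.2 perp 17.92
[591.56181148  19.63930157  69.71445136]
screws [[530.5, -33.1, 15.5], [511.8, 22.0, 15.5]] [521.2  -5.6  15.5] len 58.2 perp 18.74
[581.87017529  14.74909766  15.5       ]
plate edge [[524.1, -46.3, 12.0], [499.2, 28.2, 12.0]] [511.6  -9.1  12. ] len 78.5 perp 18.51
[582.74845535  14.72331363  12.        ]
stud [589.0500068   16.64858618 135.71445136]
[589.63568109  16.51937009  87.11445136]
```

```bash
python3 d.py 582.9 14.8 48 108.6
python3 -m pendant '[[[0,-0.08,0.1,-0.1],[0,-0.08,0.2,-0.1],[0,-0.08,0.3,0],[0,-0.05,0.3,0],[0.03,0,0.3,0],[0.03,0,0.3,0],[0,0,0.2,0],[0,0,0.1,0],[0,0,0,0],[0,0,0,0]]]'
python3 d.py 582.9 14.8 48 108.6
```

```text
t 7.85 [589.6  16.3  87.1] [-178.99   -1.16  107.66] tilt [-1.31  0.8 ] F [-0.1  0.6 -3.2] gap 44.8
units total [-0.01 -0.31  1.96] turn -0.2
time: 8.68
tool_pos: [580.6, 12.4, 45.7]
tcp_rot: [-178.8, -1.2, 108.3]
ft_force: [-0.2, -0.5, -2.3]
finger_gap: 44.8
t 8.6833 [580.6  12.4  45.7] [-178.85   -1.2   108.3 ] tilt [-1.47  0.77] F [-0.2 -0.5 -2.3] gap 44.8
units total [ 0.08  0.14 -0.12] turn -0.07
```

```bash
python3 -m pendant '[[[0.04,0.08,0,-0.04],[0.03,0.06,0,-0.03],[0,0,0,0],[0,0,0,0],[0,0,0.1,0],[0,0,0.1,0],[0,0,0.1,0],[0,0,0.1,0],[0,0,0,0],[0,0,0,0]]]' - 120
python3 look.py w5; python3 d.py 582.9 14.8 37 108.6
```

```text
time: 9.52
tool_pos: [584.3, 14.9, 39.1]
tcp_rot: [-179.0, -1.1, 108.7]
ft_force: [-0.1, -0.6, -1.0]
finger_gap: 44.2
[584.3  14.9  39.1] [-178.99   -1.12  108.69] [-0.1  0.1  0.1 -0.1  0.1  0. ] [  -4.   16.   96.    1.   69. -113.]
t 9.5667 [584.4  14.9  39.1] [-179.     -1.12  108.69] tilt [-1.31  0.74] F [-1.8 -1.2 -0.8] gap 44.5
units total [ 0.02 -0.07  0.11] turn 0.02
```

View pics/w5.png

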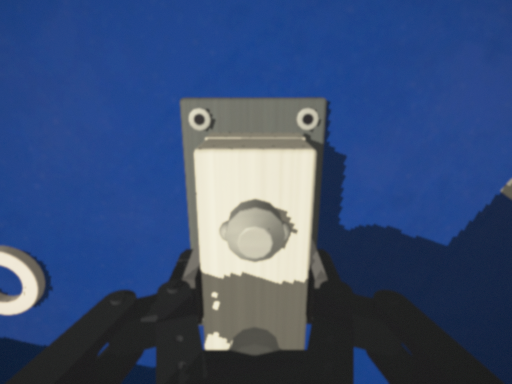

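```bash
python3 -m pendant '[[[0,-0.05,0.1,0],[0,-0.03,0.15,0],[0,0,0.2,0],[0,0,0.25,0],[0,0,0.3,0],[0,0,0.3,0],[0,0,0.3,0],[0,0,0.3,0],[0,0,0.3,0],[0,0,0.3,0]]]'
python3 d.py 582.9 14.8 29.4 108.6
```

```text
time: 10.4
tool_pos: [584.2, 14.4, 28.1]
tcp_rot: [-178.8, -0.9, 108.9]
ft_force: [-34.8, 1.5, 54.7]
finger_gap: 44.5
t 10.4 [584.2  14.4  28.1] [-178.85   -0.95  108.9 ] tilt [-1.4   0.53] F [-34.8   1.5  54.7] gap 44.5
units total [ 0.04 -0.05 -0.06] turn 0.07
```

```bash
python3 -m pendant '[[[0,0,0,0],[0,0,0,0],[0,0,0,0],[0,0,0,0],[0,0,0.15,0],[0,0,0.3,0],[0,0,0.3,0],[0,0,0,0],[0,0,0,0],[0,0,0,0]]]'
python3 d.py 582.9 14.8 29.4 108.6; python3 look.py w6
```

```text
time: 11.23
tool_pos: [583.9, 14.7, 29.9]
tcp_rot: [-178.7, -0.9, 109.0]
ft_force: [-4.1, -0.1, 5.0]
finger_gap: 44.8
t 11.2333 [583.9  14.7  29.9] [-178.71   -0.94  108.98] tilt [-1.53  0.47] F [-4.1 -0.1  5. ] gap 44.8
units total [ 0.02 -0.04  0.03] turn 0.08
[583.9  14.7  29.9] [-178.71   -0.94  108.98] [ 0.   0.  -0.  -0.   0.1  0. ] [  -4.   17.   96.    0.   68. -113.]
```

View pics/w6.png

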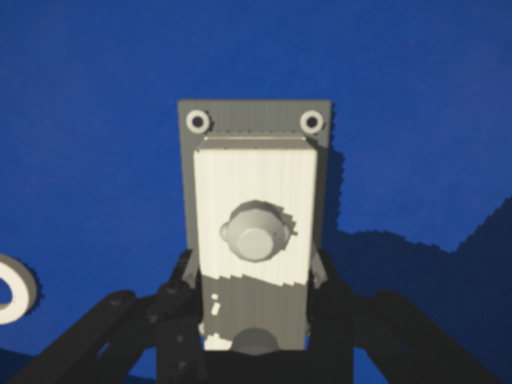

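```bash
python3 -m pendant '[[[0,0,0,0],[0,0,0,0],[0,0,0,0],[0,0,-0.1,0],[0,0,-0.3,0],[0,0,-0.6,0],[0,0,-1,0],[0,0,-1,0],[0,0,-1,0],[0,0,-0.7,0]]]' 1
python3 d.py 582.9 14.8 180 108.6
python3 - <<'E'
from h import *
im=snapshot("scene"); cv2.imwrite("pics/s7.png",cv2.resize(im[170:250,190:320,::-1],None,fx=6,fy=6,interpolation=cv2.INTER_CUBIC))
E
python3 look.py w7
```

```text
time: 12.12
tool_pos: [584.6, 14.0, 124.2]
tcp_rot: [-178.4, -1.1, 108.9]
ft_force: [0.0, 1.2, 0.5]
finger_gap: 85.8
t 12.1167 [584.6  14.  124.2] [-178.43   -1.1   108.94] tilt [-1.84  0.53] F [0.  1.2 0.5] gap 85.8
units total [ 0.12 -0.15 -2.79] turn 0.07
[586.6  13.9 127.6] [-178.68   -0.99  108.95] [-0.1  0.5  0.2  0.  -3.9  0. ] [  -4.   11.   92.    0.   78. -113.]
```

View pics/w7.png

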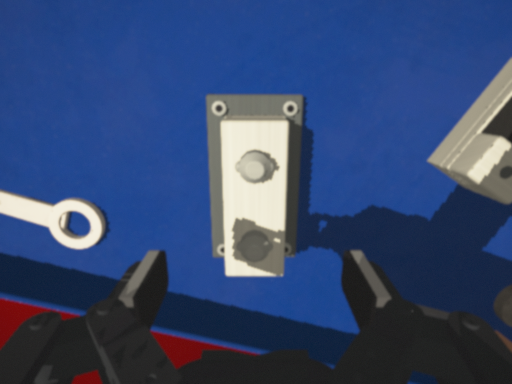

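View pics/s7.png

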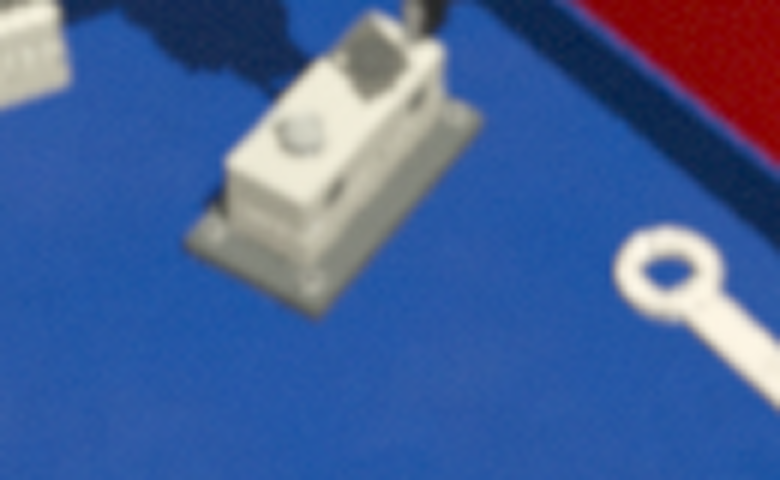

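Run:
```python
from h import *; import pickle
im=cv2.imread("pics/w7.png"); s=pickle.load(open("pics/w7.pkl","rb")); K,M=cam("wrist",s)
cv2.imwrite("pics/w7z.png",cv2.resize(im[85:285,200:310],None,fx=3,fy=3,interpolation=cv2.INTER_CUBIC))
for z in (62,70):
    P=ray(K,M,[(221,120),(289,120),(284,276),(225,276)],z); print(z,P[:,:2].round(1).tolist(),P.mean(0).round(1),[np.linalg.norm(P[i]-P[i-1]).round(1) for i in range(4)])
```

```text
62 [[534.2, -25.9], [519.4, 17.5], [634.2, 57.2], [649.0, 12.7]] [584.2  15.4  62. ] [np.float64(121.0), np.float64(45.9), np.float64(121.5), np.float64(46.9)]
70 [[533.4, -25.4], [519.1, 16.4], [629.6, 54.5], [643.7, 11.7]] [581.4  14.3  70. ] [np.float64(116.4), np.float64(44.1), np.float64(116.9), np.float64(45.1)]
```

View pics/w7z.png

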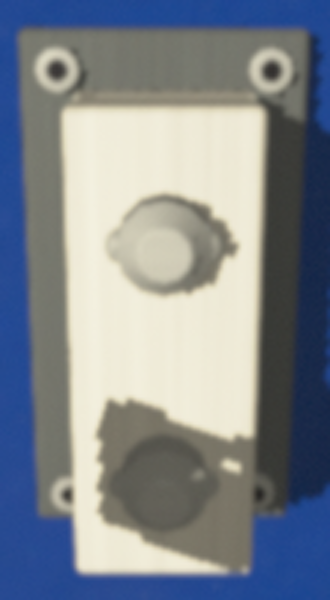

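```bash
python3 -m pendant '[[[0.5,-0.3,-0.1,0.3],[0.8,-0.5,-0.1,0.6],[1,-0.65,-0.1,0.75],[1,-0.65,-0.1,0.8],[1,-0.65,-0.1,0.8],[1,-0.65,-0.1,0.8],[1,-0.65,-0.1,0.8],[1,-0.65,-0.1,0.75],[1,-0.65,-0.1,0.6],[0.6,-0.3,-0.1,0.3]]]' 1
python3 d.py 462.1 195.6 130 76.2
```

```text
time: 13.05
tool_pos: [455.5, 181.9, 149.9]
tcp_rot: [-178.4, -0.1, 77.4]
ft_force: [1.2, 0.1, -1.0]
finger_gap: 85.4
t 13.05 [455.5 181.9 149.9] [-1.7839e+02 -9.0000e-02  7.7370e+01] tilt [-1.55  0.44] F [ 1.2  0.1 -1. ] gap 85.4
units total [0.74 0.2  0.99] turn 0.26
```

```bash
python3 -m pendant '[[[0.15,0.05,0.1,0.05],[0.15,0.06,0.2,0.1],[0.15,0.07,0.2,0.1],[0.1,0.05,0.2,0],[0.05,0,0.2,0],[0,0,0.1,0],[0,0,0,0],[0,0,0,0],[0,0,0,0],[0,0,0,0]]]' 1
python3 d.py 462.1 195.6 20 76.2; python3 look.py w8
```

```text
time: 13.88
tool_pos: [462.1, 191.9, 125.0]
tcp_rot: [-178.2, 0.1, 76.2]
ft_force: [1.0, -0.1, -0.5]
finger_gap: 85.5
t 13.8833 [462.1 191.9 125. ] [-1.7822e+02  8.0000e-02  7.6210e+01] tilt [-1.75  0.35] F [ 1.  -0.1 -0.5] gap 85.5
units total [0.19 0.12 5.25] turn 0.0
[462.1 191.9 125. ] [-1.7822e+02  8.0000e-02  7.6210e+01] [-0.4 -0.  -0.  -0.   0.1 -0.2] [ 16.  -2. 106.   1.  77. -60.]
```

View pics/w8.png

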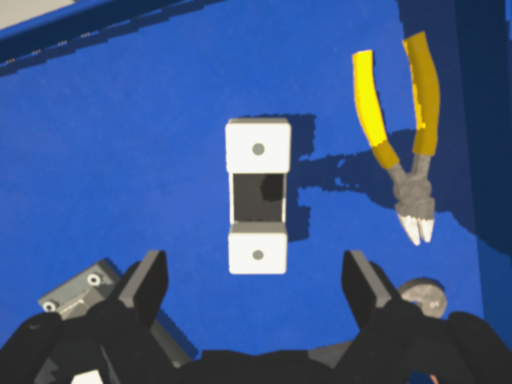

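Run:
```python
from h import *; import pickle
im=cv2.imread("pics/w8.png"); s=pickle.load(open("pics/w8.pkl","rb")); K,M=cam("wrist",s)
g=im[...,1].astype(float); pts=[]
for (u,v) in [(258,149),(258,255)]:
    w=g[v-9:v+10,u-9:u+10]; d=np.clip(215-w,0,None); yy,xx=np.mgrid[v-9:v+10,u-9:u+10]
    pts.append([(xx*d).sum()/d.sum(),(yy*d).sum()/d.sum()])
P=ray(K,M,pts,54); v=P[1]-P[0]; print(P.round(1),P.mean(0).round(1),np.linalg.norm(v),np.degrees(np.arctan2(v[1],v[0]))%180)
```

```text
[[421.1 205.5  54. ]
 [503.1 185.4  54. ]] [462.1 195.4  54. ] 84.406977765979 166.2134859736248
```

```bash
python3 -m pendant '[[[0.1,0.05,0.3,0],[0.06,0.05,0.6,0],[0,0.02,0.8,0],[0,0,0.8,0],[0,0,0.8,0],[0,0,0.8,0],[0,0,0.6,0],[0,0,0.3,0],[0,0,0,0],[0,0,0,0]]]' 1
python3 d.py 462.1 195.5 2 76.2
```

```text
time: 14.77
tool_pos: [462.2, 196.0, 15.7]
tcp_rot: [-178.3, 0.0, 76.3]
ft_force: [0.6, -0.8, 0.8]
finger_gap: 85.5
t 14.7667 [462.2 196.   15.7] [-1.783e+02  3.000e-02  7.625e+01] tilt [-1.66  0.38] F [ 0.6 -0.8  0.8] gap 85.5
units total [-0.03  0.02  0.69] turn 0.01
```

```bash
python3 -m pendant '[[[0,0.01,0.2,0],[0,0.01,0.25,0],[0,0,0.15,0],[0,0,0,0],[0,0,0,0],[0,0,0,0],[0,0,0,0],[0,0,0,0],[0,0,0,0],[0,0,0,0]]]' -1 100
python3 d.py 462.1 195.5 2 76.2; python3 look.py w9
```

```text
time: 15.6
tool_pos: [464.4, 196.7, 5.1]
tcp_rot: [-178.5, -0.1, 76.3]
ft_force: [0.6, 0.4, -2.3]
finger_gap: 44.6
t 15.6 [464.4 196.7   5.1] [-1.7853e+02 -1.0000e-01  7.6250e+01] tilt [-1.4   0.45] F [ 0.6  0.4 -2.3] gap 44.6
units total [-0.09 -0.09  0.16] turn 0.01
[464.4 196.7   5.1] [-1.7853e+02 -1.0000e-01  7.6250e+01] [ 0.   0.1  0.   0.1 -0.  -0. ] [ 17.   8. 110.   1.  63. -60.]
```

View pics/w9.png

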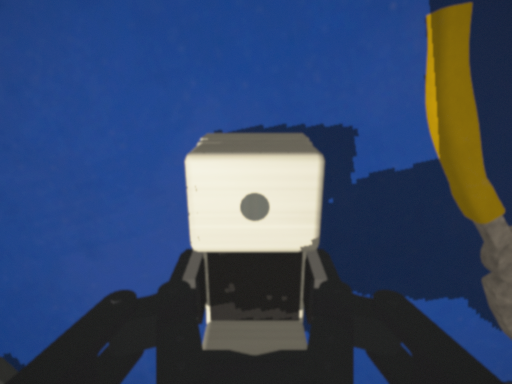

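```bash
python3 -m pendant '[[[0,0,-0.2,0],[0,0,-0.4,0],[0,0,-0.6,0],[0,0,-0.8,0],[0,0,-0.8,0],[0,0,-0.8,0],[0,0,-0.8,0],[-0.2,0.1,-0.6,-0.2],[-0.4,0.3,-0.3,-0.4],[-0.6,0.4,0,-0.6]]]' - 120
python3 d.py 584.5 15.6 120 108.5
```

```text
time: 16.48
tool_pos: [477.7, 170.4, 124.7]
tcp_rot: [-178.7, -0.4, 82.0]
ft_force: [0.6, 0.5, -2.9]
finger_gap: 44.0
t 16.4833 [477.7 170.4 124.7] [-178.71   -0.37   82.  ] tilt [-1.22  0.54] F [ 0.6  0.5 -2.9] gap 44.0
units total [-6.92  6.37  0.05] turn -5.78
```

```bash
python3 -m pendant '[[[-0.8,0.45,0,-0.65],[-0.9,0.5,0,-0.7],[-0.9,0.5,0,-0.7],[-0.9,0.5,0,-0.7],[-0.9,0.5,0,-0.65],[-0.9,0.5,0,-0.6],[-0.8,0.45,0,-0.5],[-0.6,0.3,0,-0.4],[-0.3,0.15,0,-0.1],[0,0,0,0]]]'
python3 d.py 584.5 15.6 120 108.5
```

```text
time: 17.32
tool_pos: [570.3, 28.0, 139.4]
tcp_rot: [-179.9, -0.6, 106.2]
ft_force: [0.1, 0.4, -3.5]
finger_gap: 44.0
t 17.3167 [570.3  28.  139.4] [-179.93   -0.62  106.23] tilt [-0.24  0.58] F [ 0.1  0.4 -3.5] gap 44.0
units total [-0.81  0.51  0.96] turn -0.49
```

```bash
python3 -m pendant '[[[-0.15,0.1,0,-0.1],[-0.2,0.12,0,-0.1],[-0.2,0.12,0,-0.1],[-0.15,0.1,0,-0.1],[-0.05,0.03,0,-0.05],[0,0,0,0],[0,0,0,0],[0,0,0,0],[0,0,0,0],[0,0,0,0]]]'
python3 d.py 584.5 15.6 120 108.5; python3 look.py w10;python3 - <<'E'
from h import *
im=snapshot("scene"); cv2.imwrite("pics/s10.png",cv2.resize(im[130:250,190:320,::-1],None,fx=5,fy=5,interpolation=cv2.INTER_CUBIC))
E
```

```text
time: 18.15
tool_pos: [583.2, 18.8, 140.3]
tcp_rot: [-179.9, -0.7, 108.5]
ft_force: [-0.3, -0.1, -3.1]
finger_gap: 43.7
t 18.15 [583.2  18.8 140.3] [-179.93   -0.71  108.49] tilt [-0.29  0.65] F [-0.3 -0.1 -3.1] gap 43.7
units total [-0.19  0.01  1.01] turn -0.0
[583.2  18.8 140.3] [-179.93   -0.71  108.49] [ 0.1 -0.   0.2 -0.   0.1  0.1] [  -4.    9.   94.    1.   78. -112.]
```

View pics/w10.png

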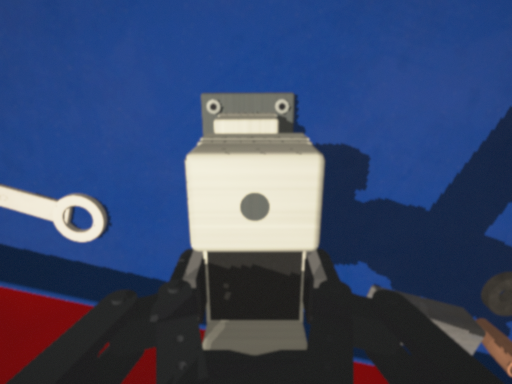

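View pics/s10.png

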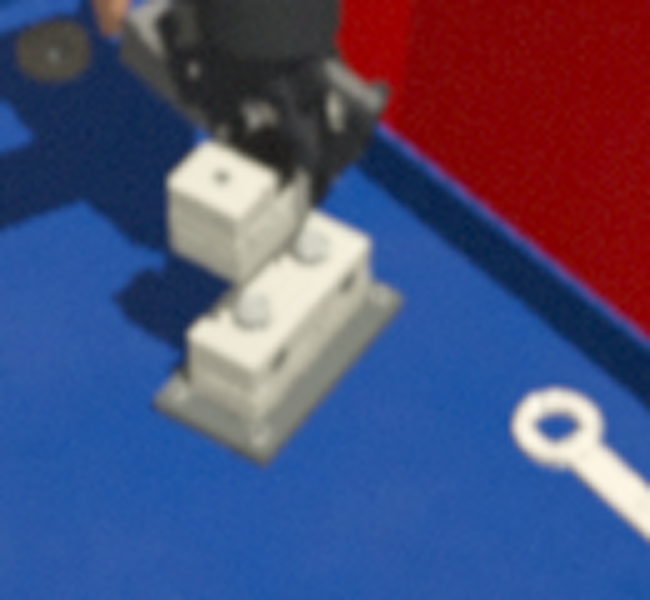

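Run:
```python
from h import *; import pickle
im=cv2.imread("pics/w10.png"); s=pickle.load(open("pics/w10.pkl","rb")); K,M=cam("wrist",s)
cv2.imwrite("pics/w10z.png",cv2.resize(im[85:215,180:330],None,fx=4,fy=4,interpolation=cv2.INTER_CUBIC))
zb=s["tool_pos"][2]-5.1; a=np.radians(18.5);L=np.array([np.cos(a),np.sin(a),0])
h=ray(K,M,[(254.5,206.5)],zb+54)[0]; print("hole->centre",h+42*L,"tcp",s["tool_pos"])
e=ray(K,M,[(187,155),(323,155)],zb+54); v=e[1]-e[0];print("saddle edge",e.round(1),e.mean(0)+60*L,np.linalg.norm(v),np.degrees(np.arctan2(v[1],v[0]))-90)
```

```text
hole->centre [580.40783266  18.09688654 189.22242955] tcp [583.1675961   18.82459595 140.32242955]
saddle edge [[530.7 -20.9 189.2]
 [517.2  19.7 189.2]] [580.87980311  18.47967298 189.22242955] 42.763663278388705 18.35062228693799
```

View pics/w10z.png

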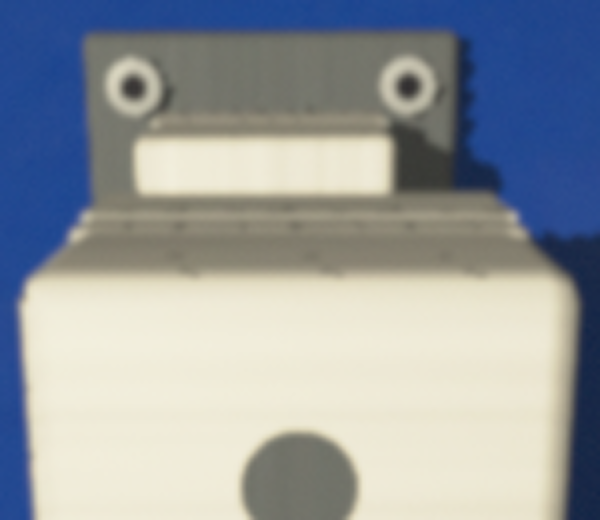

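```bash
python3 - <<'E'
from h import *; import pickle
s=pickle.load(open("pics/w10.pkl","rb")); K,M=cam("wrist",s)
a=np.radians(18.5);L=np.array([np.cos(a),np.sin(a),0])
f=lambda P:[(180+u/4-.4,85+v/4-.4) for u,v in P]
for n,p,z,l in (("riser",[(135,137),(394,135)],62,60),("riser z70",[(135,137),(394,135)],70,60),("plate",[(84,34),(455,32)],12,75),("screws",[(133,87),(407,86)],15.5,64)):
    e=ray(K,M,f(p),z); v=e[1]-e[0]; print(n,(e.mean(0)+l*L).round(1),np.linalg.norm(v).round(1),np.degrees(np.arctan2(v[1],v[0]))-90)
E
python3 d.py 584.4 15.8 105 108.5
```

```text
riser [583.8  14.5  62. ] 45.9 18.87005576631141
riser z70 [583.   14.3  70. ] 44.3 18.87005576631124
plate [582.4  14.5  12. ] 78.6 18.78873914003995
screws [582.1  14.5  15.5] 58.1 18.666986286408672
t 18.25 [583.2  18.8 140.4] [-179.93   -0.7   108.49] tilt [-0.29  0.64] F [-0.2  0.4 -3.3] gap 44.1
units total [-0.18  0.01  1.77] turn -0.0
```

```bash
python3 -m pendant '[[[-0.08,0.02,0.1,-0.05],[-0.08,0.02,0.2,0],[-0.05,0.02,0.3,0],[0,0.02,0.4,0],[0,0,0.4,0],[0,0,0.4,0],[0,0,0.3,0],[0,0,0.1,0],[0,0,0,0],[0,0,0,0]]]'
python3 d.py 584.6 15.2 88 108.7
```

```text
time: 19.08
tool_pos: [584.5, 15.5, 89.2]
tcp_rot: [-179.7, -0.8, 108.7]
ft_force: [-0.4, -0.8, -2.2]
finger_gap: 44.0
t 19.0833 [584.5  15.5  89.2] [-179.74   -0.78  108.73] tilt [-0.49  0.66] F [-0.4 -0.8 -2.2] gap 44.0
units total [-0.02 -0.    0.06] turn 0.01
```

Aligned. Down to just on the studs, then look.

```bash
python3 -m pendant '[[[0,0,0.1,0],[0,0,0.1,0],[0,0,0.1,0],[0,0,0.1,0],[0,0,0.1,0],[0,0,0.1,0],[0,0,0.05,0],[0,0,0,0],[0,0,0,0],[0,0,0,0]]]'
python3 d.py 584.6 15.2 67 108.7; python3 look.py w11
```

```text
time: 19.92
tool_pos: [586.0, 14.6, 78.2]
tcp_rot: [-179.9, -0.6, 108.7]
ft_force: [-1.7, -0.4, 0.4]
finger_gap: 43.8
t 19.9167 [586.   14.6  78.2] [-179.91   -0.61  108.73] tilt [-0.28  0.55] F [-1.7 -0.4  0.4] gap 43.8
units total [ 0.05 -0.06  0.56] turn 0.01
[586.   14.6  78.2] [-179.91   -0.61  108.73] [-0.   0.1  0.1  0.   0.  -0.1] [  -4.   13.   96.    1.   72. -113.]
```

View pics/w11.png

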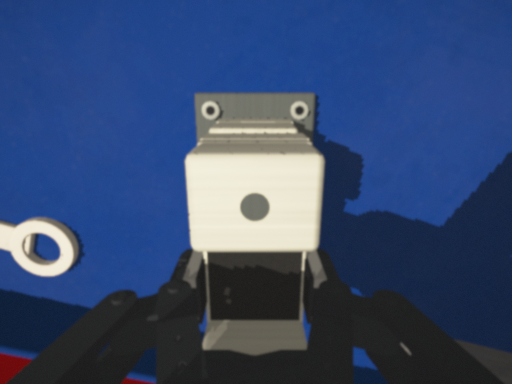

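Centred on the riser (strip at cols 209–298 is symmetric under the saddle at cols 187–323) and lightly touching. Push.

```bash
python3 -m pendant '[[[0,-0.05,0.1,0],[0.02,-0.03,0.15,0],[0,0,0.2,0],[0,0,0.2,0],[0,0,0.25,0],[0,0,0.3,0],[0,0,0.3,0],[0,0,0.3,0],[0,0,0.3,0],[0,0,0.3,0]]]'
python3 d.py 584.6 15.2 67 108.7; python3 look.py w12
```

```text
time: 20.8
tool_pos: [587.2, 15.3, 66.9]
tcp_rot: [179.9, -0.5, 108.8]
ft_force: [-32.6, 0.0, 51.1]
finger_gap: 43.9
t 20.8 [587.2  15.3  66.9] [179.9   -0.47 108.76] tilt [-0.06  0.48] F [-32.6   0.   51.1] gap 43.9
units total [ 0.04 -0.12 -0.01] turn 0.01
[587.2  15.3  66.9] [179.9   -0.47 108.76] [ 0.1  0.1 -0.2 -0.4  0.3  0.3] [  -4.   13.   96.    1.   70. -113.]
```

View pics/w12.png

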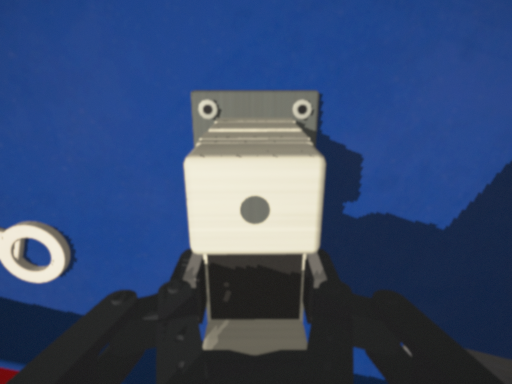

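```bash
python3 -m pendant '[[[0,0,0,0],[0,0,0,0],[0,0,0,0],[0,0,0,0],[0,0,0,0],[0,0,0,0],[0,0,0,0],[0,0,0,0],[0,0,0,0],[0,0,0,0]]]' 
python3 d.py 584.6 15.2 67 108.7;python3 - <<'E'
from h import *
im=snapshot("scene"); cv2.imwrite("pics/s13.png",cv2.resize(im[140:240,200:300,::-1],None,fx=6,fy=6,interpolation=cv2.INTER_CUBIC))
E
python3 look.py w13; python3 -c "
import cv2
im=cv2.imread('pics/w13.png');cv2.imwrite('pics/w13z.png',cv2.resize(im[80:220,180:330],None,fx=4,fy=4,interpolation=cv2.INTER_CUBIC))"
```

```text
time: 21.68
tool_pos: [586.6, 15.6, 68.4]
tcp_rot: [179.9, -0.5, 108.8]
ft_force: [-3.6, -1.6, 4.0]
finger_gap: 43.9
t 21.6833 [586.6  15.6  68.4] [179.92  -0.51 108.75] tilt [-0.09  0.51] F [-3.6 -1.6  4. ] gap 43.9
units total [ 0.01 -0.1   0.07] turn 0.01
[586.6  15.6  68.4] [179.92  -0.51 108.76] [ 0.1  0.   0.1  0.1 -0.1  0.1] [  -4.   13.   96.    1.   70. -113.]
```

View pics/w13z.png

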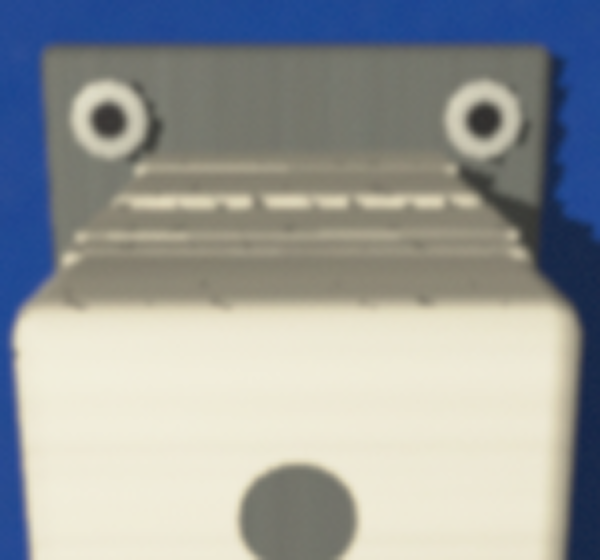

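View pics/s13.png

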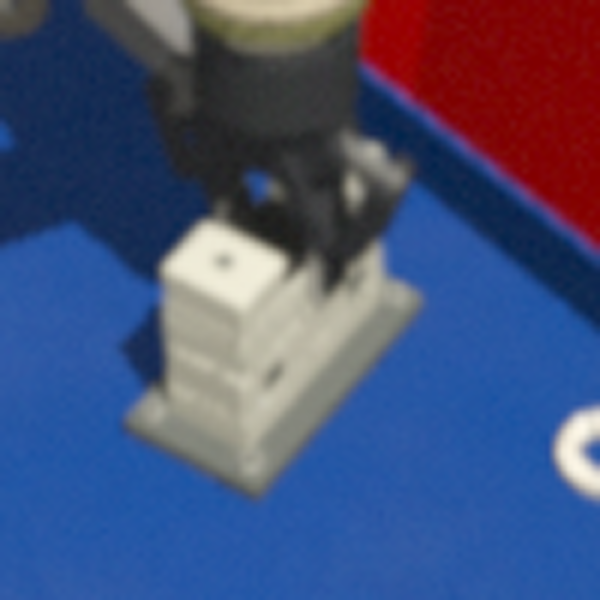

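```bash
python3 -m pendant '[[[0,0,0.2,0],[0,0,0.35,0],[0,0,0.4,0],[0,0,0.4,0],[0,0,0.3,0],[0,0,0,0],[0,0,0,0],[0,0,0,0],[0,0,0,0],[0,0,0,0]]]'
python3 d.py 584.6 15.2 67 108.7
python3 -m pendant '[[[0,0,0,0],[0,0,0,0],[0,0,0,0],[0,0,-0.1,0],[0,0,-0.3,0],[0,0,-0.6,0],[0,0,-1,0],[0,0,-1,0],[0,0,-1,0],[0,0,-0.7,0]]]' 1
python3 look.py w14
```

```text
time: 22.62
tool_pos: [586.7, 15.6, 68.2]
tcp_rot: [-179.9, -0.4, 108.9]
ft_force: [-4.8, -0.9, 4.5]
finger_gap: 43.7
t 22.6167 [586.7  15.6  68.2] [-179.93   -0.41  108.85] tilt [-0.2   0.37] F [-4.8 -0.9  4.5] gap 43.7
units total [ 0.02 -0.1   0.06] turn 0.03
time: 23.45
tool_pos: [585.7, 15.6, 163.7]
tcp_rot: [-179.7, -0.6, 108.8]
ft_force: [1.5, -0.3, 0.0]
finger_gap: 85.4
[585.7  15.6 163.7] [-179.73   -0.58  108.85] [ -0.1  -8.4 -10.4   0.2  18.6  -0. ] [  -4.    8.   92.    0.   81. -113.]
```

View pics/w14.png

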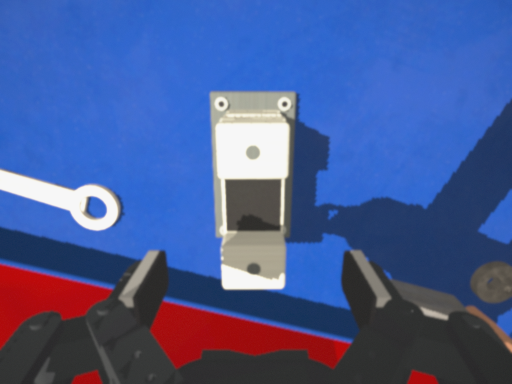

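```bash
python3 -m pendant '[[[0,-0.5,0,0],[0,-1,0,0],[0,-1,0,0],[0,-1,0,0],[0,-1,0,0],[0,-1,0,0],[0,-0.5,0,0],[0,0,0,0],[0,0,0,0],[0,0,0,0]]]' 1
python3 look.py w15
python3 - <<'E'
from h import *
im=snapshot("scene"); cv2.imwrite("pics/s15.png",cv2.resize(im[140:240,200:300,::-1],None,fx=6,fy=6,interpolation=cv2.INTER_CUBIC)); cv2.imwrite("pics/s15r.png",im[:,:,::-1])
E
```

```text
time: 24.33
tool_pos: [475.2, -24.8, 178.6]
tcp_rot: [179.0, -0.0, 108.9]
ft_force: [-0.6, -0.1, -0.2]
finger_gap: 85.5
[475.2 -24.8 178.6] [178.97  -0.   108.89] [ 0.2 -0.2 -0.6  0.1 -0.2  0.3] [ -10.  -11.  109.    0.   81. -119.]
```

View pics/w15.png

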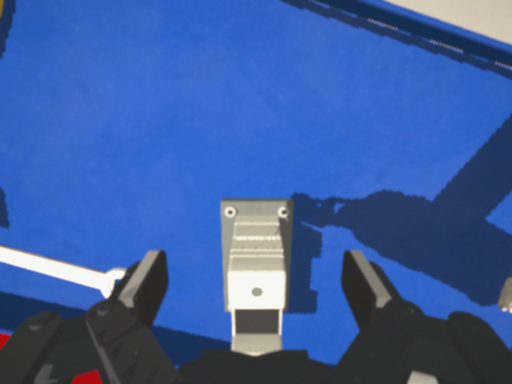

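View pics/s15.png

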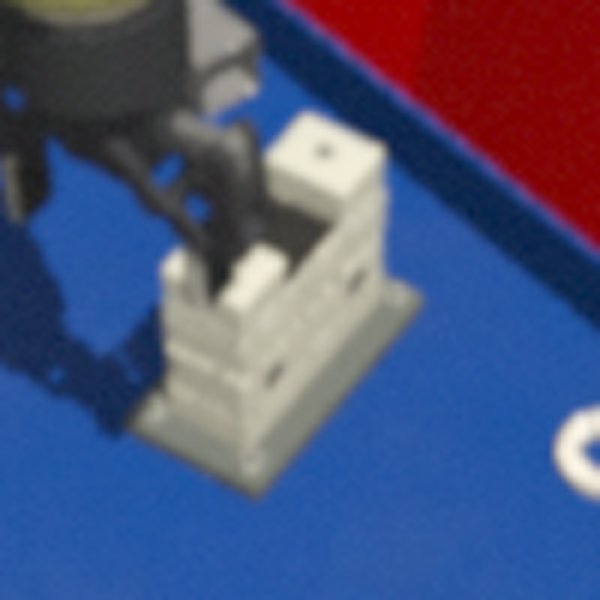

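Run:
```python
from h import *; import pickle
im=cv2.imread("pics/w14.png"); s=pickle.load(open("pics/w14.pkl","rb")); K,M=cam("wrist",s)
g=im[...,1].astype(float); pts=[]
for (u,v) in [(253,152),(254,268)]:
    w=g[v-8:v+9,u-8:u+9]; bg=np.median(w); d=np.clip(bg-20-w,0,None); yy,xx=np.mgrid[v-8:v+9,u-8:u+9]
    pts.append([(xx*d).sum()/d.sum(),(yy*d).sum()/d.sum()]); print(pts[-1],bg,d.max())
for z in (116,118,120,124):
    P=ray(K,M,pts,z); v=P[1]-P[0]; print(z,P.mean(0).round(1),np.linalg.norm(v).round(2),(np.degrees(np.arctan2(v[1],v[0]))%180).round(2))
im=cv2.imread("pics/w15.png"); cv2.imwrite("pics/w15z.png",cv2.resize(im[190:350,210:310],None,fx=4,fy=4,interpolation=cv2.INTER_CUBIC))
```

```text
[np.float64(252.5669740887132), np.float64(152.15415019762847)] 211.0 23.0
[np.float64(253.38343558282207), np.float64(268.3376789366053)] 148.0 45.0
116 [585.1  15.7 116. ] 85.2 19.15
118 [584.3  15.4 118. ] 84.31 19.15
120 [583.5  15.1 120. ] 83.42 19.15
124 [581.9  14.6 124. ] 81.63 19.15
```

View pics/w15z.png

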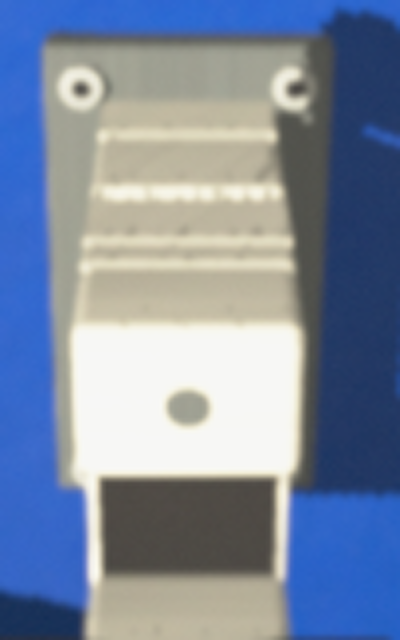

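```bash
python3 d.py 584.3 15.4 140 108.9
python3 -m pendant '[[[0,0.4,0,0],[0,0.8,0,0],[0,0.9,0,0],[0,0.9,0,0],[0,0.9,0,0],[0,0.8,0.1,0],[0,0.4,0.2,0],[0,0.1,0.2,0],[0,0,0.1,0],[0,0,0,0]]]' -1 40
python3 d.py 584.3 15.4 100 108.9
```

```text
t 24.4333 [475.4 -24.7 178.5] [ 1.7898e+02 -1.0000e-02  1.0891e+02] tilt [0.96 0.34] F [ 0.3 -0.4  0.3] gap 85.6
units total [0.13 5.76 2.03] turn 0.0
time: 25.27
tool_pos: [585.8, 15.1, 164.6]
tcp_rot: [179.0, -0.1, 109.1]
ft_force: [-0.8, 0.5, 0.2]
finger_gap: 0.1
t 25.2667 [585.8  15.1 164.6] [ 1.7901e+02 -9.0000e-02  1.0906e+02] tilt [0.9 0.4] F [-0.8  0.5  0.2] gap 0.1
units total [ 0.04 -0.12  3.23] turn 0.04
```

```bash
python3 -m pendant '[[[0,-0.04,0.2,0],[0,-0.04,0.4,0],[0,0,0.5,0],[0,0,0.5,0],[0,0,0.5,0],[0,0,0.4,0],[0,0,0.2,0],[0,0,0.1,0],[0,0,0,0],[0,0,0,0]]]'
python3 d.py 584.3 15.4 92 108.9
```

```text
time: 26.1
tool_pos: [581.9, 14.1, 100.6]
tcp_rot: [179.2, -0.2, 109.0]
ft_force: [0.4, -0.1, -0.2]
finger_gap: 0.2
t 26.1 [581.9  14.1 100.6] [ 1.7922e+02 -1.6000e-01  1.0898e+02] tilt [0.69 0.41] F [ 0.4 -0.1 -0.2] gap 0.2
units total [0.02 0.13 0.43] turn 0.02
```

```bash
python3 -m pendant '[[[0,0.06,0.1,0],[0,0.06,0.1,0],[0,0.02,0.1,0],[0,0,0.1,0],[0,0,0.15,0],[0,0,0.2,0],[0,0,0.3,0],[0,0,0.3,0],[0,0,0.3,0],[0,0,0.3,0]]]'
python3 d.py 584.3 15.4 92 108.9
```

```text
time: 26.93
tool_pos: [587.5, 15.0, 91.9]
tcp_rot: [179.1, 0.0, 109.1]
ft_force: [-29.3, -0.6, 49.6]
finger_gap: -0.0
t 26.9333 [587.5  15.   91.9] [1.7910e+02 4.0000e-02 1.0911e+02] tilt [0.86 0.25] F [-29.3  -0.6  49.6] gap -0.0
units total [ 0.07 -0.14 -0.01] turn 0.05
```

```bash
python3 -m pendant '[[[0,0,0,0],[0,0,0,0],[0,0,-0.1,0],[0,0,-0.3,0],[0,0,-0.6,0],[0,0,-1,0],[0,0,-1,0],[0,0,-1,0],[0,0,-1,0],[0,0,-0.8,0]]]'
python3 -m pendant '[[[0,-0.4,0,0],[0,-0.8,0,0],[0,-1,0,0],[0,-1,0,0],[0,-1,0,0],[0,-1,0,0],[0,-0.6,0,0],[0,-0.3,0,0],[0,0,0,0],[0,0,0,0]]]'
python3 - <<'E'
from h import *
s=sense(); a=cv2.resize(snapshot("scene")[120:250,130:360,::-1],None,fx=3,fy=3,interpolation=cv2.INTER_CUBIC)
cv2.imwrite("pics/s16.png",a); cv2.imwrite("pics/t16.png",snapshot("top")[:,:,::-1]); print(s["tool_pos"],s["time"],s["ft_force"])
E
```

```text
time: 27.77
tool_pos: [582.8, 14.7, 213.0]
tcp_rot: [179.5, -0.1, 109.1]
ft_force: [0.1, 0.6, 0.6]
finger_gap: 0.1
time: 28.6
tool_pos: [460.3, -27.4, 211.4]
tcp_rot: [179.3, -0.1, 109.1]
ft_force: [0.6, -0.5, 0.3]
finger_gap: -0.1
[460.34545052 -27.4450962  211.36369872] 28.6 [ 0.55075892 -0.49610073  0.27274864]
```

View pics/s16.png

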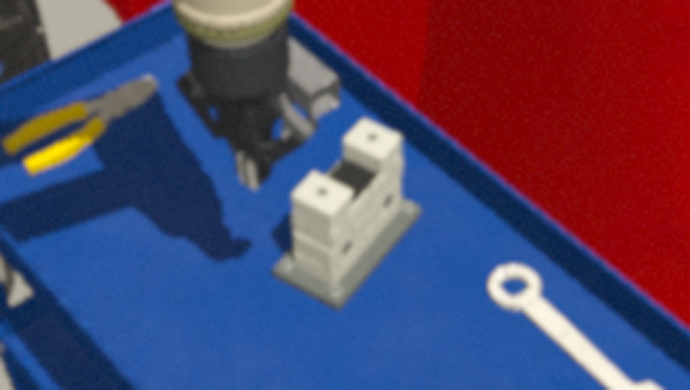

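View pics/t16.png

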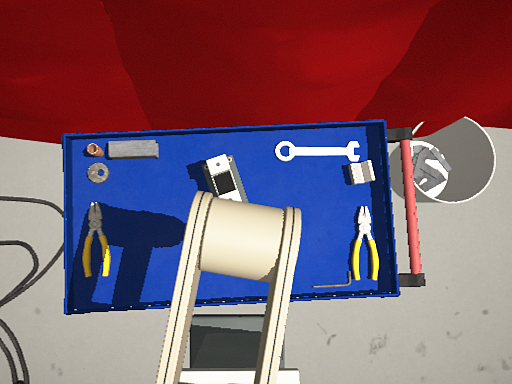

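```bash
python3 -c "
from bench import *
print(hand_in()); print(sense()['time'])"
```

```text
the job is handed in; nothing more can be done
None
the job is handed in; nothing more can be done
```

I built the tube rest and handed the job in at about 28.7 s. The riser was pressed onto the plate's studs first, then the saddle onto the riser's studs. The gripper is clear of everything.

- **Riser:** at about 5 N remaining load the tool stood at z = 29.9 mm against 29.4 mm expected. Seen from above, the riser's top width is 45.9 mm when taken at the height it would have fully home.
- **Saddle:** after gripping and pushing it down with about 51 N, the tool relaxed to about 1.2 mm above the value computed for fully home. The hole spacing on its top put it 1 to 2 mm high. So I released it and pressed its channel floor with the shut fingers at about 50 N. The tips stopped at z = 91.9 mm against 92 mm for fully home, which I took as the deciding check. I did not re-measure the gap after lifting off.
- **Forces:** the largest wrist force I read was about 65 N, against the 120 N limit. I only had readings at the end of each move call, so peaks within a call were not seen.
- **Other items:** in the last pictures the stack stands upright on the plate, and the tube, spanner and pliers look to be where they started. I compared these by eye.

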